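Clip a flat bar blank into the punching jig

ROBOT

A 6-joint arm with a two-finger parallel gripper is mounted at the origin on a cart in front of the work surface, level with it; the furniture and walls round the work are solid. World frame = base frame: x ahead of the robot, y to its left, z up, the work surface at z = 0. Lengths are in m, angles in degrees, forces in N, time in s.
With the tool pointing down it reaches from about 0.25 to 0.725 m from the base axis. Payload 9.7 kg.
Tool frame: the origin (TCP) lies at the very end of the fingers, on their centre line; the grasp point (between the pads) lies grasp_offset behind it (grasp_offset is the distance from the TCP to the grasp point, in m); z points along the fingers, y is the line along which they close (so a half turn about z gives the same grasp; the last joint's range is limited). The gripper opens to 85 mm and grips with 20 to 120 N. Pads are 22 mm wide; open, the fingers measure 114 mm over their backs; the gripper's body (76 mm by 85 mm) begins 54 mm behind the grasp point. The pads swing forward as they close: fully open they stand 13 mm farther back than shut.
Start: joints at [63.598, 4.979, 10.078, 95.1, 0, 90], TCP at [0.245, 0.493, 0.207] pointing down, gripper open.
Joint ranges: [-179.16, 179.16], [-48.56, 103.87], [-65.8, 70.77], [-126.05, 130.52], [-82.76, 87.17], [-180, 180]. Speed limits (degrees/s): [127.2, 127.2, 147.25, 180, 180, 180].

INTERFACE

Orientations are given as [roll, pitch, yaw] about the fixed x, y, z axes, in that order (R = Rz(yaw) Ry(pitch) Rx(roll)).
In Python, from workcell import get_obs, camera, calibration, job_done, recognise, cut_out, mark_of, grasp_offset gives the robot as it stands.
- The arm moves only by the tool servo_tool, never from a script. Its argument "moves" is a list of rows, each a list of 3 entries, a list of its own where there are three numbers: the turn, a rotation vector about the tool's x, y, z in degrees, then the shift along the tool's x, y, z in m, then the opening in per cent of the stroke, from 0 (shut) to 100 (fully open). In form: [[[ax, ay, az], [x, y, z], claw], ...]. A call has 1 to 12 rows; each row shifts and turns the commanded pose from where the row before left it, along the tool's axes as they then stand; what a row does not reach is not made up. A row lasts 1/10 s, in which the tool goes at most 50 mm and 8.59 degrees, less where a joint would pass 70% of its speed; a pose out of reach is approached as far as the arm can. A call is refused whole if a number of a shift passes 0.05 or a number of a turn 8.59, either way. A call with a gripper value outside its range is refused whole. The fingers move at their own pace and stop on an object; "force" is the grip in N (left out, the last holds). Time passes only in rows, so rows that do not move let the fingers close. It gives the time, the measured TCP pose, the force, the opening and the grip force at its end, in the units of the state.
- get_obs(): the state, without advancing time (a new reading comes with each control period).
- camera(name): name is "scene" or "top" or "wrist"; returns (picture, depth): 420x560x3 uint8, red, green, blue; 420x560 float32, m along the optical axis (not along the pixel's ray), 0 where there is no reading.
- calibration(name): a dict with "camera_matrix" (3x3 intrinsics, pixels), "R" (3x3) and "t" (3): a world point X has camera coordinates R X + t. Camera axes: x right, y down, z forward; pixel columns grow to the right and rows downward; lengths in m; the calibration is good to about 2 mm. A picture is of the moment at which its call begins: read the wrist's pose just before it. calibration takes no time and is no camera call; for the wrist camera it gives the pose at the moment of the call.
- job_done(): hands the job in; it is judged then, once.
Trained networks look in the newest picture that a camera, given by its name, has taken for a name from the list of things; names that differ only in an ending like _2 or _b are one class to them, and where a whole thing is asked for, a point or a joint stands for the part that bears it (a point fixed in the world has none). Each returns a list of dicts, best first, with "score" (0 to 1); they miss things now and then, are a little off and sometimes report something else, mostly with a low value. They report only what shows in the picture. A call takes as long as a camera call.
- recognise(name, camera): "xyz" ([x, y, z] in m, in the coordinates of the camera as it stood for that picture, good to about 4 mm: the middle of the surface that is visible of it).
- cut_out(name, camera): "mask" (420x560 bool, what is visible of it).
- mark_of(name, camera): "xyz" ([x, y, z] in m, in the coordinates of the camera as it stood for that picture, good to about 4 mm: a listed point, or the origin of a listed thing).
The state is a dict: "time": time; "q": joint angles; "qd": joint speeds; "joint_efforts": joint torques, N m; "ee_pos": TCP position; "tcp_rot": TCP orientation; "wrist_force": force on the tool from outside, world axes, zero at the start; "torque": the same for the moment, N m; "opening": finger opening in m; "grasp_force": force on a finger pad.
Only numpy, scipy, OpenCV 4.12 (cv2) and the standard library are available. Lean on these libraries where they do the work, as an engineer would, in place of code of your own. Each camera call takes 0.05 s, during which the arm holds its last target. There are 200 camera calls.

TASK

Load the black flat bar into the punching jig with the fingertips alone, never picking it up: push it endwise until its end is against the end stop, then hold the red tab of the spring clip down with one fingertip while the other pushes the bar beneath the clip's nose until it lies flush against the back fence. Keep the tab down until the bar is home, then let go so that the clip clamps the bar, and leave the chisel, punch, scriber tin and bolt where they are.

Things in the scene. Friction and masses are not known exactly. Their poses are not given: they have to be found in the camera images.
- jig: punching jig, fixed to the bench: grey-painted plate 101 x 195 x 12 mm (top at z = 12 mm). Origin on the bench under the fence's face, in the middle of the clip. x points from the loading side towards the fence, y towards the end stop, z up. In this frame (mm; used below as 'jig x, y, z') the plate covers x -80..21, y -92.5..102.5
- fence (a point): point on the face of the back fence at jig x 0, y -55, z 16.5 mm. The steel fence has two parts, y -85..-25 and 25..82.5; face at jig x = 0 looking to -x, 12 mm thick, 14 mm high above the plate
- stop_face (a point): point on the face of the steel end stop at jig x -35, y 82.5, z 16.5 mm (mid-height of the bar). The face looks to -y; the stop covers jig x -72..12, y 82.5..96.5, 14 mm high above the plate
- bush (a point): top of the brass punch bush, jig x -16, y 65.5, z 38 mm. Its steel bridge covers jig x -26..14, y 50.5..80.5 and spans 14 mm above the plate: the bar passes beneath it with 5 mm to spare
- home (a point): point on top of the plate at jig x -13, y 0, z 12 mm, axes as the jig's: the bar's origin lies here when its edge is against the fence and its end against the end stop
- clip (a joint): spring clip, a rocker on a pin along jig y. 0 = nose down (at rest), grows to 0.50 rad as the red tab is pressed down to its stop. About 0.19 with the nose resting on the bar; above 0.26 the nose clears the bar, at 0.40 by 4 mm. Spring torque 0.07 N m at 0, 0.18 N m at 0.40: 5 N at the tab's middle when held at 0.40, and up to three times that near the pin, where friction adds to it
- pin (a point): middle of the clip's pin, jig x 12, y 0, z 22 mm. It is carried by two dark lugs at jig y -22..-17 and 17..22, x 5..19, up to z 29 mm
- nose (a point): lower front edge of the clip's nose, mid-width. The nose is 28 mm wide; at joint 0 its upright front face is at jig x = -12 and its underside 5 mm above the plate, so that it blocks the 9 mm bar
- tab (a point): middle of the upper face of the red tab (34 mm wide, 42 mm long away from the pin). At rest it slopes up from the pin at 0.4 rad, far end about 26 mm above the plate's top. At 0.40 rad it is level, its top 3 mm higher than the plate's, over jig x 28..70 mm, behind the plate: a finger that holds it so may slide along it, and the other is then at the right height to push the bar
- bar: loose black flat steel bar 26 x 165 x 9 mm, about 0.28 kg, lying on the base plate in front of the clip, long side roughly parallel to the fence. Origin in the centre of its underside, y along its length, z up. At the start it is 12 to 30 mm short of the end stop, and its leading edge 8 to 28 mm before the nose
- chisel: blue cold chisel 160 mm long, lying behind the jig
- centre_punch: bright steel punch 112 mm long, lying behind the jig
- scriber_tin: yellow tin of scribers, 69 mm across, 128 mm high, standing to the right of the jig
- bolt: rusty bolt 65 mm high, standing on its head to the left in front of the jig

How it is judged (in metres and radians):
On the way, in this order (a step that is already met when the one before it is completed fails the run):
1. the bar's end is against the end stop (within 3 mm) while the bar is still in front of the clip (y of bar in the frame of home above -0.003 m and x of bar in the frame of home below -0.01 m), for 0.2 s.
2. the bar is against the fence (within 2 mm, square to 0.03 rad) with the clip still held open (x of bar in the frame of home above -0.002 m and angle between the y axis of bar and the y axis of jig, either way round below 0.03 rad and value of joint clip above 0.26 rad), for 0.1 s.
At the end, for the whole second after the job is handed in: the bar lies flat on the base plate, its edge within 2 mm of the back fence and square to it within 0.03 rad, its end within 3 mm of the end stop, at rest; the clip is released and its nose rests on the bar (joint 0.13 to 0.24 rad) (x of bar in the frame of home between -0.002 and 0.003 m and y of bar in the frame of home between -0.003 and 0.003 m and z of bar in the frame of home below 0.002 m and angle between the y axis of bar and the y axis of jig, either way round below 0.03 rad and value of joint clip between 0.13 and 0.24 rad and linear speed of bar below 0.01 m/s); the robot touches nothing.
It fails at once if the bar is lifted or tipped off the base plate (z of bar in the frame of home above 0.006 m or angle between bar's own z axis and vertical above 0.12 rad).
It fails at once if the clip is let down on the bar before the bar is home (x of bar in the frame of home between -0.008 and -0.004 m and value of joint clip below 0.22 rad).
It fails at once if a bystander is disturbed (moved more than 15 mm) (distance of any of chisel, centre_punch, scriber_tin, bolt from where it was at the start of the episode above 0.015 m).
It also fails if it takes over 61 s, if anything falls off the work surface, if the arm or the gripper's body presses on something with over 40 N, if the wrist force passes 120 N, or if a joint passes its speed limit or range.

## Working session

There is one attempt and no reset: what is moved stays moved. The work goes in short steps, Python scripts to look and compute and a tool call to move; the robot and the scene stay as the last step left them, time stands still between calls to the robot, and variables do not carry over. Pictures are saved under pics/ and viewed, at most 10 in all, crops included, and the job is handed in when it is done.

Besides the shell and the picture viewer there is one more tool, called after "Call:" as name(argument=value, ...) on one line, values as JSON. servo_tool: Moves the arm, as the interface text tells. Its arguments: {"type":"object","properties":{"moves":{"type":"array"},"force":{"type":"number"}},"required":["moves"]}

```bash
mkdir -p pics; cat > h.py <<'E'
import numpy as np, cv2
from workcell import *
def w(c,p):
    k=calibration(c); return np.array(k["R"]).T@(np.array(p)-np.array(k["t"]))
def pix(c,X):
    k=calibration(c); p=np.array(k["R"])@X+np.array(k["t"]); p=np.array(k["camera_matrix"])@p; return p[:2]/p[2]
def cloud(c,d):
    k=calibration(c);K=np.array(k["camera_matrix"]);v,u=np.mgrid[:d.shape[0],:d.shape[1]]
    P=np.stack([(u-K[0,2])/K[0,0]*d,(v-K[1,2])/K[1,1]*d,d],-1)
    return (P-np.array(k["t"]))@np.array(k["R"])
E
python3 - <<'E'
from h import *
np.set_printoptions(precision=4,suppress=True)
o=get_obs();print(o["time"],o["ee_pos"],o["tcp_rot"],o["opening"],grasp_offset)
for c in["top","scene"]:
    im,d=camera(c);cv2.imwrite(f"pics/{c}0.png",im[...,::-1]);np.save(f"{c}d.npy",d)
    for n in["fence","stop_face","bush","home","pin","nose","tab","bar"]+(["chisel","centre_punch","scriber_tin","bolt","jig"] if c=="top" else []):
        r=mark_of(n,c); print(c,n,[(round(x["score"],2),w(c,x["xyz"])) for x in r[:2]])
E
```

```text
0.0 [0.2444 0.4924 0.2068] [-179.9256    0.0002  153.5987] 0.08509996164284508 0.0187
top fence [(0.77, array([ 0.5641, -0.0479,  0.0183]))]
top stop_face [(0.87, array([0.5104, 0.0757, 0.0157]))]
top bush [(0.93, array([0.5289, 0.0615, 0.0414]))]
top home [(0.88, array([ 0.5465, -0.0034,  0.0111]))]
top pin [(0.26, array([ 0.4449, -0.2517,  0.001 ]))]
top nose [(0.94, array([ 0.545 , -0.0018,  0.0145]))]
top tab [(0.79, array([0.6066, 0.0119, 0.0322]))]
top bar [(0.68, array([ 0.5155, -0.028 ,  0.0091])), (0.21, array([0.5465, 0.0021, 0.013 ]))]
top chisel [(0.76, array([ 0.6875,  0.1093, -0.0026])), (0.6, array([0.3724, 0.1718, 0.0037]))]
top centre_punch [(0.55, array([ 0.6904, -0.053 , -0.0004])), (0.44, array([ 0.5479, -0.0048,  0.0109]))]
top scriber_tin [(0.57, array([ 0.4485, -0.2517,  0.0028]))]
top bolt [(0.58, array([0.3708, 0.1719, 0.0017]))]
top jig [(0.93, array([ 0.5581, -0.0015, -0.0041])), (0.54, array([0.5484, 0.0015, 0.0139]))]
scene fence [(0.69, array([ 0.5677, -0.0547,  0.0141]))]
scene stop_face [(0.81, array([0.5076, 0.0747, 0.0145]))]
scene bush [(0.88, array([0.5261, 0.0627, 0.0352])), (0.43, array([ 0.5658, -0.0516,  0.0173]))]
scene home [(0.7, array([0.548 , 0.0001, 0.0107]))]
scene pin [(0.88, array([0.5691, 0.0044, 0.0205])), (0.72, array([ 0.5475, -0.0031,  0.0178]))]
scene nose [(0.71, array([ 0.5459, -0.0027,  0.0195]))]
scene tab [(0.74, array([ 0.511 , -0.0278,  0.0101])), (0.71, array([0.6046, 0.0117, 0.0293]))]
scene bar [(0.62, array([ 0.5151, -0.0267,  0.0145])), (0.29, array([0.6114, 0.0101, 0.0305]))]
```

View pics/top0.png

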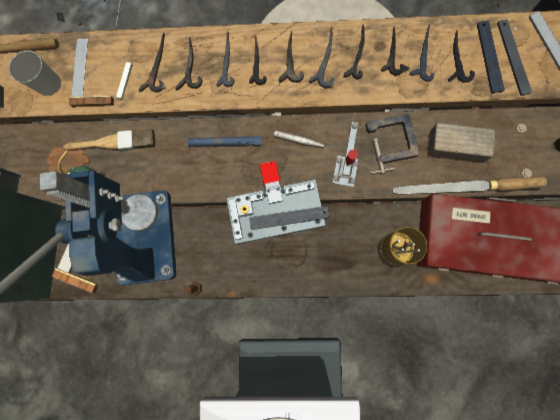

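View pics/scene0.png

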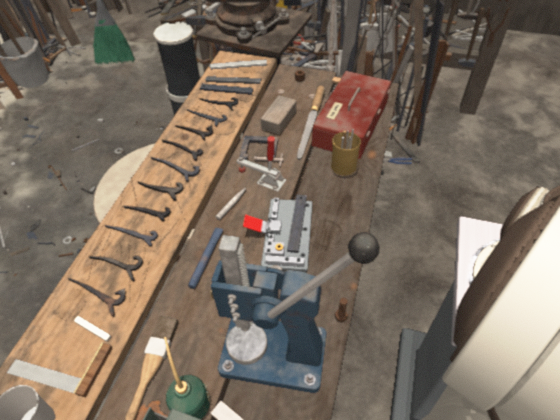

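The top view shows the jig around (277,210), its stop on the left, with the press further left and the tin on the right. The scene view confirms the press lever and ball reaching over the front left. I'll check the heights there before swinging the arm.

```bash
cat >> h.py <<'E'
from scipy.optimize import least_squares
J=dict(fence=(0,-.055,.0165),stop_face=(-.035,.0825,.0165),bush=(-.016,.0655,.038),home=(-.013,0,.012),nose=(-.012,0,.017))
def R2(a): return np.array([[np.cos(a),-np.sin(a)],[np.sin(a),np.cos(a)]])
def fit(obs):
    f=lambda p: np.concatenate([(R2(p[2])@np.array(J[n][:2])+p[:2]-x[:2]) for n,x in obs])/.003
    s=least_squares(f,[.55,0,.2],loss="soft_l1"); return s.x,np.abs(s.fun).max()*3
E
python3 - <<'E'
from h import *
np.set_printoptions(precision=3,suppress=True,linewidth=200)
obs=[("fence",(.5641,-.0479)),("stop_face",(.5104,.0757)),("bush",(.5289,.0615)),("home",(.5465,-.0034)),("nose",(.545,-.0018)),("fence",(.5677,-.0547)),("stop_face",(.5076,.0747)),("bush",(.5261,.0627)),("home",(.548,.0001)),("nose",(.5459,-.0027))]
p,e=fit(obs);print(p[:2],np.degrees(p[2]),e)
H=np.full((10,16),-1.)
for c in("top","scene"):
    P=cloud(c,np.load(c+"d.npy")).reshape(-1,3)
    m=np.isfinite(P).all(1)&(np.load(c+"d.npy").ravel()>0)&(P[:,2]<.6)
    for x,y,z in P[m]:
        i,j=int((x-.2)//.05),int((y+.15)//.05)
        if 0<=i<10 and 0<=j<16: H[i,j]=max(H[i,j],z)
print("cols y",[-.15+.05*j for j in range(16)])
for i in range(10):print(round(.2+.05*i,2),H[i])
E
```

```text
[0.557 0.001] 10.578554288574672 5.513343770227677
cols y [-0.15, -0.09999999999999999, -0.04999999999999999, 2.7755575615628914e-17, 0.05000000000000002, 0.1, 0.15000000000000005, 0.20000000000000004, 0.25, 0.30000000000000004, 0.35, 0.4, 0.45000000000000007, 0.5, 0.55, 0.6]
0.2 [-0.732 -0.733 -0.735 -0.735 -0.734 -0.733 -0.737 -0.737 -0.734 -0.734 -0.734 -0.735 -0.729 -0.736 -0.737 -0.736]
0.25 [-0.731 -0.733 -0.734 -0.734 -0.732 -0.732 -0.736 -0.736 -0.736 -0.735 -0.731 -0.734  0.587  0.6   -0.734 -0.737]
0.3 [ 0.001  0.001  0.001 -0.001 -0.    -0.    -0.    -0.002  0.451  0.456 -0.002 -0.002 -0.003 -0.739 -0.738 -0.739]
0.35 [ 0.005  0.005  0.005  0.005  0.006  0.005  0.068  0.028  0.452  0.458  0.018  0.019  0.159 -0.    -1.    -1.   ]
0.4 [ 0.005  0.006  0.006  0.006  0.005  0.005  0.005  0.044  0.276  0.368  0.006  0.018  0.171 -1.    -1.    -1.   ]
0.45 [ 0.013  0.017  0.023  0.025  0.031  0.004  0.004  0.256  0.274  0.281  0.005  0.013  0.183 -1.    -1.    -1.   ]
0.5 [ 0.024  0.025  0.03   0.035  0.044  0.015  0.004  0.256  0.356  0.275  0.014  0.014  0.215 -1.    -1.    -1.   ]
0.55 [ 0.148  0.033  0.032  0.032  0.04   0.014  0.003  0.045  0.274  0.273  0.153  0.144  0.214  0.003  0.004 -1.   ]
0.6 [0.153 0.005 0.038 0.042 0.005 0.004 0.005 0.005 0.005 0.005 0.178 0.142 0.004 0.006 0.003 0.003]
0.65 [0.011 0.018 0.018 0.015 0.021 0.02  0.02  0.005 0.02  0.023 0.021 0.019 0.018 0.004 0.004 0.003]
```

```bash
python3 - <<'E'
from h import *
np.set_printoptions(precision=3,suppress=True,linewidth=200)
for c in("top","scene"):
    d=np.load(c+"d.npy");P=cloud(c,d).reshape(-1,3)[d.ravel()>0]
    r=np.hypot(P[:,0],P[:,1]);a=np.degrees(np.arctan2(P[:,1],P[:,0]))
    for lo in range(0,65,8):
        m=(a>lo)&(a<lo+8)&(P[:,2]>.03)&(P[:,2]<1.2)&(r>.2)
        if m.any(): i=np.argmin(np.where(m,r,9));print(c,lo,m.sum(),"min r",r[i],P[i])
    m=(P[:,0]>.53)&(P[:,0]<.75)&(P[:,1]>-.26)&(P[:,1]<-.1)&(P[:,2]>.05)&(P[:,2]<.3)
    if m.any():print(c,"clamp",m.sum(),P[m].min(0),P[m].max(0))
    for z0,z1 in((.05,.08),(.08,.12),(.12,.2)):
        k=m&(P[:,2]>z0)&(P[:,2]<z1)
        if k.any():print(z0,k.sum(),P[k].min(0),P[k].max(0))
E
```

```text
top 0 505 min r 0.5232540839447049 [0.518 0.073 0.033]
top 8 95 min r 0.48536246760102886 [0.479 0.077 0.03 ]
top 16 76 min r 0.40304248998512965 [0.368 0.164 0.048]
top 24 8572 min r 0.40029092552416357 [0.364 0.166 0.049]
top 32 3404 min r 0.46438879482490386 [0.391 0.251 0.032]
top 40 3262 min r 0.6405069996271986 [0.43  0.475 0.123]
top 48 1382 min r 0.5977958359199006 [0.355 0.481 0.077]
top clamp 137 [ 0.599 -0.169  0.05 ] [ 0.696 -0.14   0.152]
0.05 5 [ 0.611 -0.169  0.05 ] [ 0.696 -0.147  0.058]
0.08 30 [ 0.602 -0.155  0.086] [ 0.612 -0.14   0.119]
0.12 102 [ 0.599 -0.157  0.121] [ 0.616 -0.14   0.152]
scene 0 489 min r 0.5242967155323326 [0.521 0.056 0.036]
scene 8 198 min r 0.4818554372422216 [0.476 0.075 0.03 ]
scene 16 194 min r 0.4037299385910539 [0.369 0.164 0.064]
scene 24 7434 min r 0.4010142436410494 [0.364 0.167 0.064]
scene 32 5956 min r 0.46444348998944257 [0.391 0.25  0.035]
scene 40 1162 min r 0.45741459782461025 [0.343 0.303 0.451]
scene 56 19733 min r 0.5310341414401497 [0.282 0.45  0.692]
scene clamp 207 [ 0.599 -0.16   0.051] [ 0.62  -0.138  0.153]
0.05 29 [ 0.611 -0.15   0.051] [ 0.62  -0.145  0.078]
0.08 84 [ 0.602 -0.152  0.082] [ 0.62  -0.139  0.12 ]
0.12 94 [ 0.599 -0.16   0.12 ] [ 0.618 -0.138  0.153]
```

Call:
servo_tool(moves=[[[0,0,0],[0,-0.05,0],100],[[0,0,0],[0,-0.05,0],100],[[0,0,0],[0,-0.05,0],100],[[0,0,0],[0,-0.05,0],100],[[0,0,0],[0,-0.04,0],100]])

```text
time: 1.65
ee_pos: [0.1368, 0.2756, 0.2074]
tcp_rot: [180.0, 0.0, 153.6]
wrist_force: [0.6, -0.4, 0.5]
opening: 0.0855
grasp_force: 0.0
```

Call:
servo_tool(moves=[[[0,0,7.5],[-0.039,-0.003,0],100],[[0,0,7.5],[-0.039,-0.003,0],100],[[0,0,7.5],[-0.039,-0.003,0],100],[[0,0,7.5],[-0.039,-0.003,0],100],[[0,0,7.5],[-0.039,-0.003,0],100],[[0,0,7.5],[-0.039,-0.003,0],100],[[0,0,7.5],[-0.039,-0.003,0],100]])

```text
time: 2.35
ee_pos: [0.2964, 0.0641, 0.2076]
tcp_rot: [180.0, -0.0, 100.8]
wrist_force: [0.9, 0.9, -0.1]
opening: 0.0849
grasp_force: 0.0
```

Call:
servo_tool(moves=[[[0,0,0],[-0.026,0.043,-0.015],100],[[0,0,0],[-0.026,0.043,-0.015],100],[[0,0,0],[-0.026,0.043,-0.015],100],[[0,0,0],[-0.026,0.043,-0.015],100],[[0,0,0],[0,0,0],0],[[0,0,0],[0,0,0],0],[[0,0,0],[0,0,0],0]])

```text
time: 3.05
ee_pos: [0.4752, 0.0001, 0.2648]
tcp_rot: [-180.0, -0.0, 101.1]
wrist_force: [0.4, 0.2, 0.1]
opening: 0.0438
grasp_force: 0.0
```

```bash
python3 - <<'E'
from h import *
np.set_printoptions(precision=4,suppress=True)
im,d=camera("wrist");cv2.imwrite("pics/w0.png",im[...,::-1]);np.save("wd.npy",d);o=get_obs();print(o["ee_pos"],o["tcp_rot"],o["opening"])
obs=[]
for n in["fence","stop_face","bush","home","pin","nose","tab","bar"]:
    r=mark_of(n,"wrist"); print(n,[(round(x["score"],2),w("wrist",x["xyz"])) for x in r[:2]])
    if r and n in J: obs.append((n,w("wrist",r[0]["xyz"])))
p,e=fit(obs);print(p[:2],np.degrees(p[2]),e)
P=cloud("wrist",d);np.save("wP.npy",P);r=cut_out("bar","wrist")
for x in r[:1]:
    m=x["mask"];np.save("wbar.npy",m);Q=P[m];Q=Q[(Q[:,2]>.012)&(Q[:,2]<.03)];print(x["score"],len(Q),np.median(Q[:,2]),cv2.minAreaRect((Q[:,:2]*1000).astype(np.float32)))
print(calibration("wrist"))
E
```

```text
[0.475  0.0002 0.2651] [179.9665   0.0033 101.1258] 0.036297080113905325
fence [(0.92, array([ 0.5707, -0.0512,  0.0186]))]
stop_face [(0.91, array([0.5083, 0.0784, 0.0176])), (0.38, array([ 0.5459, -0.0003,  0.0124]))]
bush [(0.59, array([0.5265, 0.0611, 0.0376]))]
home [(0.82, array([ 0.5447, -0.0027,  0.0114])), (0.35, array([0.529, 0.064, 0.04 ]))]
pin [(0.83, array([0.5682, 0.0033, 0.0254]))]
nose [(0.79, array([ 0.5448, -0.0031,  0.0194]))]
tab [(0.78, array([0.6073, 0.0133, 0.0286]))]
bar [(0.98, array([ 0.5126, -0.0257,  0.0116]))]
[0.5577 0.0012] 12.01662630720433 3.7413136413249752
0.73 1970 0.02120969428110364 ((514.3446044921875, -26.322738647460938), (27.65652847290039, 163.7054901123047), 6.614287853240967)
{'camera_matrix': array([[302.5356,   0.    , 277.2503],
       [  0.    , 302.5356, 210.5777],
       [  0.    ,   0.    ,   1.    ]]), 'R': array([[ 0.9814,  0.1922, -0.0001],
       [ 0.1824, -0.9311,  0.3158],
       [ 0.0606, -0.3099, -0.9488]]), 't': array([-0.4662, -0.1452,  0.4062])}
```

View pics/w0.png

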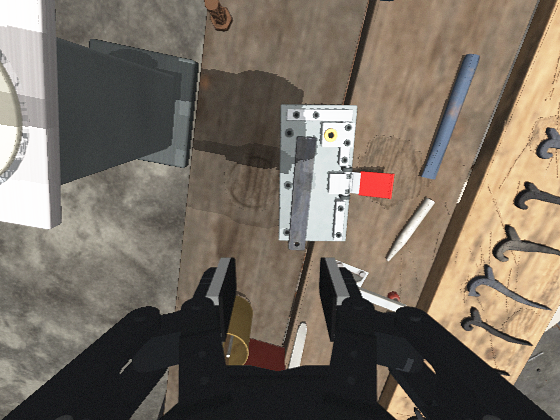

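Wrist view: plate about (280–356, 105–241), bar from (307,138) to (297,248), tilted slightly, clip nose at (340,183), red tab at (377,184). I'll refine the jig pose from the plate outline.

```bash
python3 - <<'E'
from h import *
np.set_printoptions(precision=4,suppress=True)
P=np.load("wP.npy");a=np.radians(11.5)
L=(P[...,:2]-[.5575,.001])@R2(a)   # jig coords
z=P[...,2]
m=(z>.0085)&(z<.0155)&(L[...,0]>-.095)&(L[...,0]<.028)&(np.abs(L[...,1]-.005)<.115)
m=cv2.morphologyEx(m.astype(np.uint8),cv2.MORPH_OPEN,np.ones((3,3)))>0
Q=L[m];print(len(Q),cv2.minAreaRect((Q*1000).astype(np.float32)))
# edges: front edge (min x per y bin), ends
def edge(sel,k,s):
    b=[];o=1-k
    for t in np.arange(-.08,.095,.006) if o==1 else np.arange(-.072,.012,.006):
        q=sel[np.abs(sel[:,o]-t)<.003]
        if len(q)>3:b.append((t,s*np.max(s*q[:,k])))
    b=np.array(b);f=np.polyfit(b[:,0],b[:,1],1)
    for _ in range(3):
        r=np.abs(np.polyval(f,b[:,0])-b[:,1]);g=r<=np.median(r)*2.5+1e-5;f=np.polyfit(b[g,0],b[g,1],1)
    return np.degrees(np.arctan(f[0])),f[1]*1000,g.sum()
print("front x(-80)",edge(Q,0,-1));print("ends y -92.5,102.5",edge(Q,1,-1),edge(Q,1,1))
# fence top points z~26
mf=(z>.0235)&(z<.0285)&(np.abs(L[...,0]-.006)<.012)&(L[...,1]<-.03)&(L[...,1]>-.1)
F=L[mf];print("fence",len(F),edge(F,0,-1),F.min(0),F.max(0))
mb=np.load("wbar.npy")&(z>.017)&(z<.026);B=L[mb];print("bar",cv2.minAreaRect((B*1000).astype(np.float32)),cv2.boxPoints(cv2.minAreaRect((B*1000).astype(np.float32))))
E
```

```text
5022 ((-27.424823760986328, 6.815345764160156), (194.6636962890625, 101.3274154663086), 89.07809448242188)
front x(-80) (np.float64(1.1649594398732845), np.float64(-77.45560038877576), np.int64(30))
ends y -92.5,102.5 (np.float64(-0.046541792588760005), np.float64(-89.8873482080075), np.int64(9)) (np.float64(-1.704121235647835), np.float64(102.67589867165198), np.int64(14))
fence 259 (np.float64(0.7253689845388064), np.float64(1.6441449503331234), np.int64(6)) [ 0.0004 -0.0838] [ 0.0132 -0.0301]
bar ((-47.57014465332031, -18.196937561035156), (163.48922729492188, 25.68653678894043), 86.04435729980469) [[ -66.0219  -98.8608]
 [ -40.3966 -100.6328]
 [ -29.1184   62.467 ]
 [ -54.7437   64.2389]]
```

Call:
servo_tool(moves=[[[0,0,0.55],[-0.028,0.006,0.02],0],[[0,0,0],[-0.028,0.006,0.03],0],[[0,0,0],[-0.028,0.006,0.035],0],[[0,0,0],[-0.028,0.006,0.035],0],[[0,0,0],[-0.028,0.006,0.035],0],[[0,0,0],[0,0,0.03],0],[[0,0,0],[0,0,0],0],[[0,0,0],[0,0,0],0]])

```text
time: 4.35
ee_pos: [0.5311, -0.132, 0.0803]
tcp_rot: [-180.0, -0.0, 100.5]
wrist_force: [0.0, -0.9, 1.4]
opening: -0.0
grasp_force: 0.0
```

```bash
cat >> h.py <<'E'
A=np.radians(10.55);O=np.array([.5592,.0027])
def jig(X): return np.r_[R2(A).T@(np.array(X[:2])-O),X[2]]*1000
E
python3 - <<'E'
from h import *
np.set_printoptions(precision=2,suppress=True)
o=get_obs();print(jig(o["ee_pos"]),o["tcp_rot"],o["opening"],o["wrist_force"])
im,d=camera("wrist");cv2.imwrite("pics/w1.png",im[...,::-1])
E
```

```text
[ -52.31 -127.27   80.28] [-179.97   -0.02  100.55] -2.7431520660962097e-05 [ 0.01 -0.86  1.35]
```

View pics/w1.png

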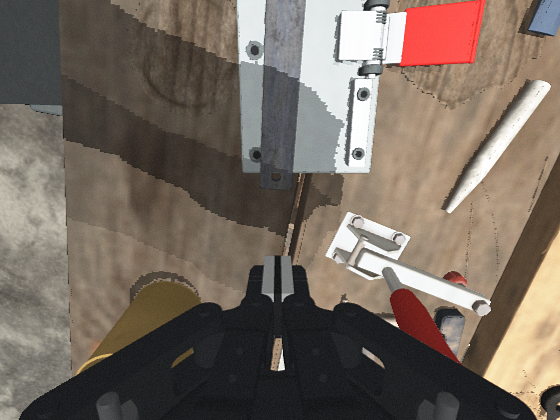

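Fingertips at (280,260) line up with the bar end at (278,188); the clamp's red handle stays clear to the right. Next I'll descend and push endwise.

Call:
servo_tool(moves=[[[0,0,0],[0,-0.001,0.03],0],[[0,0,0],[0,0,0.026],0],[[0,0,0],[0,0,0.009],0],[[0,0,0],[0,0,0],0],[[0,0,0],[0.004,0,0],0],[[0,0,0],[0.004,0,0],0],[[0,0,0],[0.004,0,0],0],[[0,0,0],[0.003,0,0],0],[[0,0,0],[0.003,0,0],0],[[0,0,0],[0.003,0,0],0]])

```text
time: 5.4
ee_pos: [0.5264, -0.1114, 0.0148]
tcp_rot: [180.0, 0.0, 100.6]
wrist_force: [-0.5, -0.2, 0.7]
opening: -0.0002
grasp_force: 0.0
```

Call:
servo_tool(moves=[[[0,0,0],[0.003,0,0],0],[[0,0,0],[0.003,0,0],0],[[0,0,0],[0.002,0,0],0],[[0,0,0],[0.002,0,0],0]])

```text
time: 5.8
ee_pos: [0.5246, -0.1017, 0.0147]
tcp_rot: [-180.0, -0.0, 100.5]
wrist_force: [0.1, 0.7, -0.2]
opening: -0.0005
grasp_force: 0.0
```

```bash
python3 - <<'E'
from h import *
np.set_printoptions(precision=2,suppress=True)
o=get_obs();print(jig(o["ee_pos"]),o["wrist_force"])
im,d=camera("wrist");cv2.imwrite("pics/w2.png",im[...,::-1])
E
```

```text
[-53.14 -96.34  14.66] [ 0.08  0.71 -0.16]
```

View pics/w2.png

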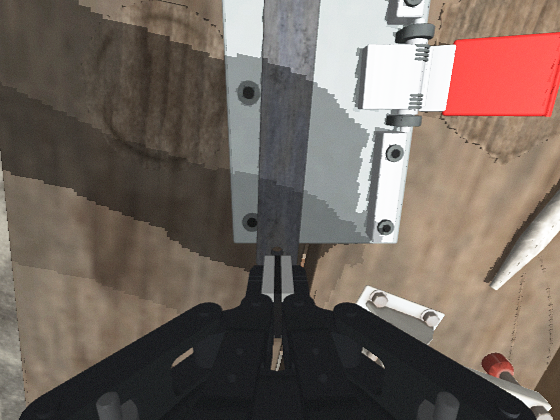

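The fingers are at the bar's end (278,255), with the bar overhanging the plate edge (row 242) slightly; it still has some way to go.

Call:
servo_tool(moves=[[[0,0,0],[0.002,0,0],0],[[0,0,0],[0.002,0,0],0],[[0,0,0],[0.002,0,0],0],[[0,0,0],[0,0,0],0]])

```text
time: 6.25
ee_pos: [0.5235, -0.0958, 0.0147]
tcp_rot: [-180.0, -0.0, 100.6]
wrist_force: [0.5, 0.3, -0.2]
opening: 0.0
grasp_force: 0.0
```

Call:
servo_tool(moves=[[[0,0,0],[0.002,0,0],0],[[0,0,0],[0.002,0,0],0],[[0,0,0],[0,0,0],0]])

```text
time: 6.55
ee_pos: [0.5228, -0.0919, 0.0147]
tcp_rot: [-180.0, -0.0, 100.6]
wrist_force: [-0.1, 0.6, 0.7]
opening: 0.0001
grasp_force: 0.0
```

```bash
cat >> h.py <<'E'
def bar(c):
    im,d=camera(c);P=cloud(c,d);r=cut_out("bar",c)
    if not r: print("none");return im
    m=r[0]["mask"]&(P[...,2]>.016)&(P[...,2]<.026);L=(P[m][:,:2]-O)@R2(A)*1000
    m2=np.abs(L-np.median(L,0)); L=L[(m2[:,0]<30)]
    rc=cv2.minAreaRect(L.astype(np.float32));print(c,r[0]["score"],rc,L.min(0),L.max(0));return im
E
python3 - <<'E'
from h import *
np.set_printoptions(precision=2,suppress=True)
o=get_obs();print(jig(o["ee_pos"]),o["wrist_force"])
im=bar("wrist");cv2.imwrite("pics/w3.png",im[...,::-1])
im=bar("top");s=cv2.resize(im[160:260,200:360],None,fx=5,fy=5,interpolation=3);cv2.imwrite("pics/t3.png",s[...,::-1]);bar("scene")
E
```

```text
[-53.13 -86.3   14.7 ] [-0.13  0.62  0.74]
wrist 0.77 ((-50.225154876708984, -23.95561981201172), (135.7146759033203, 25.762149810791016), 86.86328887939453) [-65.87 -91.25] [-33.76  43.41]
top 0.85 ((-48.05335235595703, 36.0562629699707), (49.59041213989258, 24.94626808166504), 84.34276580810547) [-61.45  10.49] [-34.92  61.42]
scene 0.95 ((-50.35445785522461, -19.78509521484375), (163.13436889648438, 26.23680877685547), 86.937744140625) [ -67.02 -100.75] [-33.68  61.63]
```

View pics/w3.png

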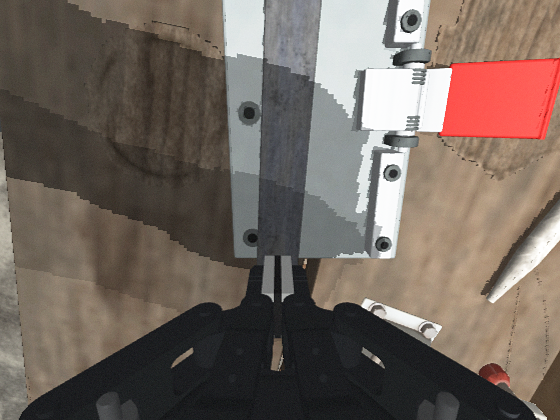

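```bash
python3 - <<'E'
from h import *
np.set_printoptions(precision=1,suppress=True)
o=get_obs();print("tcp pix",pix("wrist",np.array(o["ee_pos"])))
im,d=camera("wrist");P=cloud("wrist",d)
for v in range(236,320,6): print(v,[ (u,jig(P[v,u])) for u in (256,270,284,300)])
im2,d2=camera("scene");P2=cloud("scene",d2);u,v=pix("scene",np.array(o["ee_pos"])).astype(int);print("scene tcp",u,v)
s=cv2.resize(im2[v-60:v+60,u-70:u+70],None,fx=5,fy=5,interpolation=3);cv2.imwrite("pics/s4.png",s[...,::-1])
E
```

```text
tcp pix [278.5 252.1]
236 [(256, array([-66.6, -76.6,  13.2])), (270, array([-58. , -73.2,  21. ])), (284, array([-49.9, -73.5,  20.4])), (300, array([-40.7, -73.8,  19.6]))]
242 [(256, array([-66.8, -81.3,  11.5])), (270, array([-58. , -77. ,  20.9])), (284, array([-49.9, -77.5,  19.9])), (300, array([-40. , -81. ,  12.2]))]
248 [(256, array([-66.9, -85. ,  12.1])), (270, array([-58.1, -81.1,  20.3])), (284, array([-49.9, -81. ,  20.6])), (300, array([-39.9, -84.7,  12.9]))]
254 [(256, array([-66.9, -88.8,  12.8])), (270, array([-58.1, -85.4,  19.5])), (284, array([-49.9, -85.2,  19.8])), (300, array([-39.8, -89. ,  12.2]))]
260 [(256, array([-68. , -99.5,   0.1])), (270, array([-57.3, -74. ,  48.7])), (284, array([-50.5, -74.6,  47.7])), (300, array([ -38.6, -100.1,   -0.9]))]
266 [(256, array([-64.4, -78.2,  47. ])), (270, array([-57.2, -74.3,  54.2])), (284, array([-50.6, -74.4,  54.1])), (300, array([-42.5, -78.5,  46.5]))]
272 [(256, array([-64. , -78.6,  52.3])), (270, array([-57.1, -74.9,  58.7])), (284, array([-50.7, -74.4,  59.6])), (300, array([-42.8, -78.9,  51.7]))]
278 
[... 384 characters left out ...]
4, array([-51. , -74.7,  73.6])), (300, array([-44. , -78.3,  68. ]))]
296 [(256, array([-61.9, -72.2,  81.5])), (270, array([-56.7, -75.5,  76.6])), (284, array([-51.1, -75.9,  76. ])), (300, array([-45.1, -71.8,  82.1]))]
302 [(256, array([-61.7, -72.1,  85.5])), (270, array([-56.5, -73.4,  83.6])), (284, array([-51.2, -73.6,  83.4])), (300, array([-45.5, -71. ,  87. ]))]
308 [(256, array([-61.6, -73.5,  87.1])), (270, array([-56.5, -74.2,  86.1])), (284, array([-51.3, -73.3,  87.4])), (300, array([-45.4, -73.8,  86.6]))]
314 [(256, array([-61.4, -73.5,  90.5])), (270, array([-56.4, -73.5,  90.5])), (284, array([-51.3, -75.6,  87.7])), (300, array([-45.7, -73.2,  90.9]))]
scene tcp 300 201
```

View pics/s4.png

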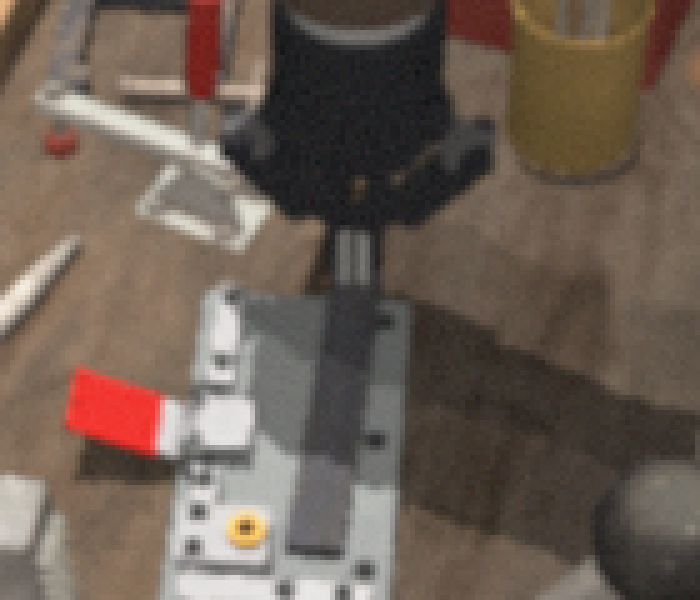

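```bash
python3 - <<'E'
from h import *
np.set_printoptions(precision=1,suppress=True)
im2,d2=camera("scene");P2=cloud("scene",d2)
for v in range(184,206): print(v,[jig(P2[v,u]) for u in (298,301,304)])
o=get_obs();e=np.array(o["ee_pos"])
for dz in (0,.01,.02,.03): print(dz,pix("scene",e+[0,0,dz]),pix("scene",np.r_[O+R2(A)@[-.053,-.075],e[2]+dz]),pix("wrist",np.r_[O+R2(A)@[-.053,-.075],e[2]+dz]))
E
```

```text
184 [array([-48.3, -75.1,  88.4]), array([-54.5, -87.3,  75.9]), array([-62.1, -72.6,  92.2])]
185 [array([-48.2, -76.6,  83.5]), array([-54.8, -81.7,  78.5]), array([-62. , -75.3,  85.9])]
186 [array([-48.4, -73.7,  83.3]), array([-54.9, -81.2,  75.6]), array([-62.1, -73.7,  84.3])]
187 [array([-48.2, -77.4,  75.8]), array([-55.1, -77.3,  76.5]), array([-62.1, -74.7,  79.9])]
188 [array([-48.3, -75.6,  74.4]), array([-55.2, -76.2,  74.3]), array([-61.8, -82.6,  67.9])]
189 [array([-48.4, -75.2,  71.4]), array([-55.3, -74.8,  72.4]), array([-62. , -79.3,  68.1])]
190 [array([-48.4, -75.4,  67.8]), array([-55.3, -75.8,  67.9]), array([-62. , -81.5,  62.3])]
191 [array([-48.2, -77.6,  61.9]), array([-55.3, -75.7,  64.5]), array([-62. , -82. ,  58.2])]
192 [array([-48.2, -78. ,  58. ]), array([-55.3, -76.8,  59.9]), array([-62.1, -80.9,  55.9])]
193 [array([-48.4, -75.4,  57.4]), array([-55.3, -77.3,  55.8]), array([-62.2, -79.6,  53.8])]
194 [array([-48.4, -75.5,  53.8]), array([-55.5, -75.3,  54.6]), array([-62.2, -80.5,  49.4])]
195 [array([-48.5, -75.1,  50.7]), array([-55.5, -75.6,
[... 477 characters left out ...]
,  23.6]), array([-62.3, -85.1,  22.6])]
201 [array([-48.1, -82.3,  21. ]), array([-55.3, -82.9,  20.9]), array([-62.3, -85.8,  18.1])]
202 [array([-48.4, -77.9,  22.4]), array([-55.5, -78.5,  22.4]), array([-62.7, -78.8,  22.6])]
203 [array([-48.6, -75.1,  22. ]), array([-55.7, -77.2,  20.2]), array([-62.9, -75.3,  23. ])]
204 [array([-48.9, -70.5,  23.7]), array([-55.9, -74.1,  20.1]), array([-63.1, -73.5,  21.4])]
205 [array([-48.9, -70.8,  19.6]), array([-56.1, -70.4,  20.8]), array([-63.2, -71.5,  20.2])]
0 [300.2 201.5] [299.8 205.1] [278.7 234.6]
0.01 [300.2 198.8] [299.8 202.4] [278.7 241.5]
0.02 [300.3 196. ] [299.9 199.7] [278.8 249.2]
0.03 [300.3 193.2] [299.9 196.9] [278.9 258. ]
```

Both cameras put the real fingertips about 28 mm above the reported TCP, so they passed over the bar without touching it, and the bar hasn't moved. I'll back off, lower by that amount and check again.

Call:
servo_tool(moves=[[[0,0,0],[-0.02,0,0],0],[[0,0,0],[-0.022,0,0],0],[[0,0,0],[0,0,0.01],0],[[0,0,0],[0,0,0.008],0],[[0,0,0],[0,0,0.006],0],[[0,0,0],[0,0,0],0]])

```text
time: 7.6
ee_pos: [0.5296, -0.1326, -0.0107]
tcp_rot: [-179.9, -0.1, 100.6]
wrist_force: [0.4, 0.0, -0.5]
opening: 0.0
grasp_force: 0.0
```

```bash
cat >> h.py <<'E'
def tip(yn):  # lowest finger points: scene cloud in a box round the tool
    o=get_obs();e=jig(o["ee_pos"]);im,d=camera("scene");P=cloud("scene",d);L=np.dstack([(P[...,:2]-O)@R2(A)*1000,P[...,2]*1000])
    m=(np.abs(L[...,0]-e[0])<9)&(np.abs(L[...,1]-(e[1]+11))<2.5)&(L[...,2]<110)
    print("tcp",e,"f",np.array(o["wrist_force"]),"z of front face pts",np.sort(L[m][:,2])[:14])
E
python3 - <<'E'
from h import *
np.set_printoptions(precision=1,suppress=True)
tip(0)
E
```

```text
tcp [ -53.9 -127.5  -10.7] f [ 0.4  0.  -0.5] z of front face pts [19.5 19.6 20.3 21.2 21.5 22.1 22.4 22.8 24.2 24.7 25.2 27.3 27.4 28.2]
```

Call:
servo_tool(moves=[[[0,0,0],[0,0,0.008],0],[[0,0,0],[0,0,0.004],0],[[0,0,0],[0,0,0.002],0],[[0,0,0],[0,0,0.0],0]])

```text
time: 8.05
ee_pos: [0.5305, -0.1333, -0.0234]
tcp_rot: [-180.0, -0.0, 100.6]
wrist_force: [0.0, -0.9, -0.0]
opening: -0.0001
grasp_force: 0.0
```

Call:
servo_tool(moves=[[[0,0,0],[0,0,0.002],0],[[0,0,0],[0,0,0],0]])

```text
time: 8.25
ee_pos: [0.5307, -0.1334, -0.0238]
tcp_rot: [179.9, 0.0, 100.6]
wrist_force: [-5.5, 1.5, 13.2]
opening: 0.0002
grasp_force: 6.5
```

Call:
servo_tool(moves=[[[0,0,0],[0,0,0.001],0],[[0,0,0],[0,0,0],0]])

```text
time: 8.45
ee_pos: [0.5308, -0.1334, -0.0239]
tcp_rot: [179.9, 0.0, 100.6]
wrist_force: [-8.8, 2.3, 21.8]
opening: 0.0001
grasp_force: 10.6
```

Call:
servo_tool(moves=[[[0,0,0],[0,0,-0.01],0],[[0,0,0],[0,0,-0.0075],0],[[0,0,0],[0.004,0,0],0],[[0,0,0],[0.004,0,0],0],[[0,0,0],[0.004,0,0],0],[[0,0,0],[0.003,0,0],0],[[0,0,0],[0.002,0,0],0],[[0,0,0],[0.002,0,0],0],[[0,0,0],[0,0,0],0]])

```text
time: 9.35
ee_pos: [0.5269, -0.1144, -0.0089]
tcp_rot: [-180.0, -0.0, 100.6]
wrist_force: [0.3, -0.8, -0.5]
opening: -0.0002
grasp_force: 0.0
```

```bash
python3 - <<'E'
from h import *
np.set_printoptions(precision=1,suppress=True)
tip(0);bar("scene")
E
```

```text
tcp [ -53.2 -109.2   -8.9] f [ 0.3 -0.8 -0.5] z of front face pts [19.6 19.7 20.3 20.7 21.6 22.5 22.6 23.1 23.5 24.  24.5 25.9 26.1 26.9]
scene 0.83 ((-50.97291946411133, -13.696235656738281), (168.35568237304688, 25.77344512939453), 86.78624725341797) [-66.9 -98.2] [-33.9  69.8]
```

The bar is now moving. I'll keep pushing towards the stop.

Call:
servo_tool(moves=[[[0,0,0],[0.003,0,0],0],[[0,0,0],[0.003,0,0],0],[[0,0,0],[0.003,0,0],0],[[0,0,0],[0.002,0,0],0],[[0,0,0],[0.002,0,0],0],[[0,0,0],[0,0,0],0]])

```text
time: 10.1
ee_pos: [0.5246, -0.1015, -0.0088]
tcp_rot: [180.0, -0.0, 100.6]
wrist_force: [-0.0, -0.6, 0.7]
opening: 0.0001
grasp_force: 0.2
```

Call:
servo_tool(moves=[[[0,0,0],[0.0015,0,0],0],[[0,0,0],[0.001,0,0],0],[[0,0,0],[0,0,0],0]])

```text
time: 10.4
ee_pos: [0.5243, -0.0999, -0.0087]
tcp_rot: [180.0, 0.1, 100.5]
wrist_force: [0.4, -4.7, -0.7]
opening: 0.0003
grasp_force: 2.3
```

Call:
servo_tool(moves=[[[0,0,0],[0.001,0,0],0],[[0,0,0],[0,0,0],0]])

```text
time: 10.6
ee_pos: [0.5244, -0.0997, -0.0087]
tcp_rot: [180.0, 0.2, 100.5]
wrist_force: [2.5, -8.9, -1.5]
opening: -0.0005
grasp_force: 4.6
```

Call:
servo_tool(moves=[[[0,0,0],[0.001,0,0],0],[[0,0,0],[0.001,0,0],0],[[0,0,0],[0,0,0],0],[[0,0,0],[0,0,0],0]])

```text
time: 11.0
ee_pos: [0.5247, -0.0994, -0.0082]
tcp_rot: [179.9, 0.3, 100.4]
wrist_force: [3.8, -17.9, -1.1]
opening: -0.0
grasp_force: 8.9
```

```bash
python3 - <<'E'
from h import *
np.set_printoptions(precision=1,suppress=True)
tip(0);bar("scene");bar("wrist")
E
```

```text
tcp [-52.6 -94.   -8.2] f [  3.8 -17.9  -1.1] z of front face pts [20.4 22.3 22.5 22.8 23.3 23.5 23.5 23.6 23.9 24.1 24.4 24.9 25.8 25.9]
scene 0.94 ((-50.910491943359375, -1.56195068359375), (162.5902099609375, 25.329267501831055), 87.32267761230469) [-66.1 -82.6] [-34.9  79.1]
wrist 0.9 ((-51.10914611816406, -26.570159912109375), (111.01893615722656, 25.5666561126709), 87.62399291992188) [-65.9 -81.9] [-36.2  28.8]
```

Call:
servo_tool(moves=[[[0,0,0],[-0.02,0,0],0],[[0,0,0],[0,0,-0.03],0],[[0,0,0],[0,-0.01,-0.03],0],[[0,0,0],[0.037,-0.01,0],100],[[0,0,0],[0.037,-0.01,0],100],[[0,0,0],[0.037,-0.01,0],100]])

```text
time: 11.85
ee_pos: [0.4668, -0.0132, 0.0513]
tcp_rot: [180.0, -0.1, 100.5]
wrist_force: [0.5, -0.1, 0.2]
opening: 0.0431
grasp_force: 0.0
```

Call:
servo_tool(moves=[[[0,0,8.2],[0,0,0],100],[[0,0,8.2],[0,0,0],100],[[0,0,8.2],[0,0,0],100],[[0,0,8.2],[0,0,0],100],[[0,0,8.2],[0,0,0],100],[[0,0,8.2],[0,0,0],100],[[0,0,8.2],[0,0,0],100],[[0,0,8.2],[0,0,0],100],[[0,0,8.2],[0,0,0],100],[[0,0,8.2],[0,0,0],100],[[0,0,8.0],[0,0,0],100],[[0,0,0],[0,0,0],100]])

```text
time: 13.05
ee_pos: [0.4675, -0.014, 0.0511]
tcp_rot: [-180.0, 0.0, 10.4]
wrist_force: [0.6, -0.5, 0.3]
opening: 0.0852
grasp_force: 0.0
```

```bash
python3 - <<'E'
from h import *
np.set_printoptions(precision=1,suppress=True)
o=get_obs();print(jig(o["ee_pos"]),o["tcp_rot"],o["opening"]);bar("scene");im=bar("wrist");cv2.imwrite("pics/w5.png",im[...,::-1])
E
```

```text
[-93.2   0.4  51.1] [-180.     0.    10.4] 0.08518037235469439
scene 0.56 ((-50.49032211303711, -2.1750717163085938), (160.6400146484375, 26.60817527770996), 88.135498046875) [-65.8 -82.4] [-34.8  78.1]
wrist 0.93 ((-50.475582122802734, -0.5103073120117188), (164.98983764648438, 26.152637481689453), 87.01734161376953) [-65.7 -83. ] [-33.7  82.3]
```

View pics/w5.png

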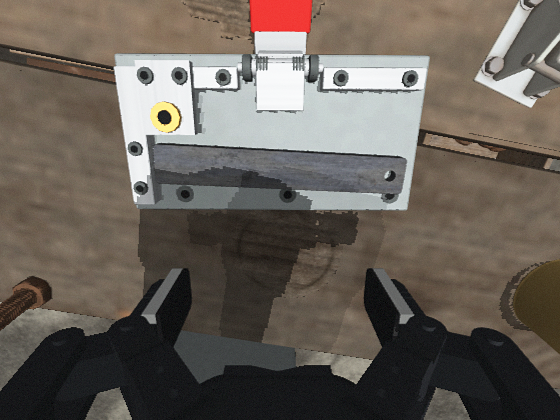

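The bar lies at the stop (left end at px 152), tilted 3°, between the spread fingers (165 and 385). Next I'll touch the bench to find the open-finger tip offset.

Call:
servo_tool(moves=[[[0,0,0],[0,0,0.03],100],[[0,0,0],[0,0,0.03],100],[[0,0,0],[0,0,0.018],100],[[0,0,0],[0,0,0.005],100],[[0,0,0],[0,0,0],100]])

```text
time: 13.75
ee_pos: [0.4672, -0.0143, -0.0321]
tcp_rot: [-180.0, 0.1, 10.6]
wrist_force: [0.8, 0.1, 0.2]
opening: 0.0854
grasp_force: 0.0
```

Call:
servo_tool(moves=[[[0,0,0],[0,0,0.002],100],[[0,0,0],[0,0,0.002],100],[[0,0,0],[0,0,0],100]])

```text
time: 14.05
ee_pos: [0.4681, -0.0144, -0.0353]
tcp_rot: [180.0, -0.1, 10.6]
wrist_force: [0.3, -0.2, -0.3]
opening: 0.0853
grasp_force: 0.0
```

Call:
servo_tool(moves=[[[0,0,0],[0,0,0.002],100],[[0,0,0],[0,0,0],100]])

```text
time: 14.25
ee_pos: [0.4682, -0.0144, -0.037]
tcp_rot: [180.0, -0.1, 10.6]
wrist_force: [-1.7, 0.6, 6.8]
opening: 0.0856
grasp_force: 3.0
```

Call:
servo_tool(moves=[[[0,0,0],[0,0,0.002],100],[[0,0,0],[0,0,0],100]])

```text
time: 14.45
ee_pos: [0.4683, -0.0144, -0.0371]
tcp_rot: [180.0, -0.1, 10.6]
wrist_force: [-11.0, 0.7, 26.3]
opening: 0.085
grasp_force: 13.2
```

Call:
servo_tool(moves=[[[0,0,0],[0,0,-0.01],100],[[0,0,0],[0,0,-0.0078],100],[[0,0,0],[0.006,0,0],100],[[0,0,0],[0.005,0,0],100],[[0,0,0],[0.004,0,0],100],[[0,0,0],[0.004,0,0],100],[[0,0,0],[0.004,0,0],100],[[0,0,0],[0.004,0,0],100],[[0,0,0],[0.004,0,0],100],[[0,0,0],[0.003,0,0],100],[[0,0,0],[0.002,0,0],100],[[0,0,0],[0,0,0],100]])

```text
time: 15.65
ee_pos: [0.5035, -0.0076, -0.0219]
tcp_rot: [-180.0, -0.0, 10.6]
wrist_force: [-0.6, -0.2, -0.2]
opening: 0.0853
grasp_force: 0.0
```

```bash
python3 - <<'E'
from h import *
np.set_printoptions(precision=1,suppress=True)
o=get_obs();print(jig(o["ee_pos"]),o["tcp_rot"],o["wrist_force"]);bar("scene");im=bar("wrist");cv2.imwrite("pics/w6.png",im[...,::-1])
E
```

```text
[-56.7   0.1 -21.9] [-180.    -0.    10.6] [-0.6 -0.2 -0.2]
scene 0.88 ((-29.43514060974121, 10.529361724853516), (18.96183204650879, 140.66644287109375), 7.368561744689941) [-44.9 -59.9] [-21.7  80.1]
wrist 0.5 ((13.92514419555664, 6.812408447265625), (54.88805389404297, 183.18801879882812), 3.9264438152313232) [-19.2 -85.4] [40.8 96.7]
```

View pics/w6.png

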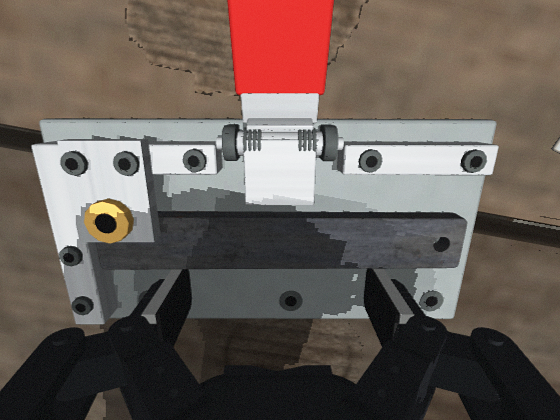

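The bar is now square with its leading edge (row 212) just short of the nose (row 203). I'll nudge it closer, then check the free end at px 463.

Call:
servo_tool(moves=[[[0,0,0],[0.002,0,0],100],[[0,0,0],[0.002,0,0],100],[[0,0,0],[0,0,0],100]])

```text
time: 16.15
ee_pos: [0.5072, -0.007, -0.0219]
tcp_rot: [-180.0, -0.0, 10.5]
wrist_force: [-2.0, -0.6, 0.8]
opening: 0.0853
grasp_force: 0.9
```

```bash
python3 - <<'E'
from h import *
np.set_printoptions(precision=1,suppress=True)
o=get_obs();print(jig(o["ee_pos"]))
im,d=camera("wrist");P=cloud("wrist",d);L=np.dstack([(P[...,:2]-O)@R2(A)*1000,P[...,2]*1000])
z=cv2.medianBlur(L[...,2].astype(np.float32),3)
m=(np.abs(z-20.5)<3.5)&(np.abs(L[...,0]+30)<18)&(L[...,1]<45)&(L[...,1]>-100)
m=cv2.morphologyEx(m.astype(np.uint8),cv2.MORPH_OPEN,np.ones((3,3)))>0
for a,b in((-80,-60),(-60,-40),(-40,-20),(20,40)):
    q=L[m&(L[...,1]>a)&(L[...,1]<b)];print(a,b,len(q),np.percentile(q[:,0],[2,98]))
q=L[m];print("ymin",np.percentile(q[:,1],[0,1]))
q=L[(L[...,2]>24)&(L[...,2]<29)&(L[...,0]<-30)&(L[...,1]>70)];print("stop face y",np.percentile(q[:,1],[1,3]))
q=L[(np.abs(z-12)<2.5)&(np.abs(L[...,1]-5)<110)&(L[...,0]<0)];print("plate y",q[:,1].min(),q[:,1].max())
bar("scene")
E
```

```text
[-52.9  -0.  -21.9]
-80 -60 2267 [-41.3 -17.4]
-60 -40 2492 [-43.3 -17.3]
-40 -20 2383 [-41.1 -17.2]
20 40 2449 [-41.6 -16.8]
ymin [-88.2 -80.4]
stop face y [82.2 82.4]
plate y -101.41199622997537 87.3596232498703
scene 0.67 ((-30.31439208984375, 6.890380859375), (145.75401306152344, 25.370044708251953), 89.98866271972656) [-43. -66.] [-17.6  79.8]
```

The bar is square, its leading edge at jig x≈-17 and its end at the stop. Next: back off, lift, and turn the fingers across the jig.

Call:
servo_tool(moves=[[[0,0,0],[-0.012,0,0],100],[[0,0,0],[0,0,-0.04],100],[[0,0,0],[0,0,-0.04],100]])

```text
time: 16.6
ee_pos: [0.4932, -0.0093, 0.0578]
tcp_rot: [-180.0, 0.2, 10.5]
wrist_force: [0.8, 0.3, 0.6]
opening: 0.0854
grasp_force: 0.0
```

Call:
servo_tool(moves=[[[0,0,-8.2],[0,0,0],100],[[0,0,-8.2],[0,0,0],100],[[0,0,-8.2],[0,0,0],100],[[0,0,-8.2],[0,0,0],100],[[0,0,-8.2],[0,0,0],100],[[0,0,-8.2],[0,0,0],100],[[0,0,-8.2],[0,0,0],100],[[0,0,-8.2],[0,0,0],100],[[0,0,-8.2],[0,0,0],100],[[0,0,-8.2],[0,0,0],100],[[0,0,-8.0],[0,0,0],100],[[0,0,0],[0,0,0],100]])

```text
time: 17.8
ee_pos: [0.4947, -0.0093, 0.058]
tcp_rot: [180.0, -0.0, 100.7]
wrist_force: [-0.8, 0.1, -0.5]
opening: 0.0858
grasp_force: 0.0
```

Call:
servo_tool(moves=[[[0,0,0],[0,0.03,0],100],[[0,0,0],[0,0.03,0],100],[[0,0,0],[0,0,0],100]])

```text
time: 18.1
ee_pos: [0.5562, 0.0022, 0.0574]
tcp_rot: [180.0, -0.0, 100.3]
wrist_force: [-2.1, -0.7, -0.3]
opening: 0.0855
grasp_force: 0.0
```

```bash
python3 - <<'E'
from h import *
np.set_printoptions(precision=1,suppress=True)
o=get_obs();print(jig(o["ee_pos"]),o["tcp_rot"],o["wrist_force"],o["opening"]*1000);bar("scene");im=bar("wrist")
# finger geometry in jig frame from wrist depth
im,d=camera("wrist");P=cloud("wrist",d);L=np.dstack([(P[...,:2]-O)@R2(A)*1000,P[...,2]*1000]);
m=(L[...,2]>70)&(L[...,2]<105)&(np.abs(L[...,1])<40)
for s in(-1,1):
    q=L[m&(s*L[...,0]>15)&(np.abs(L[...,0])<80)];print(s,len(q),np.percentile(q,[0,2,98,100],axis=0) if len(q) else "")
cv2.imwrite("pics/w7.png",im[...,::-1])
E
```

```text
[-3.1  0.  57.4] [180.   -0.  100.3] [-2.1 -0.7 -0.3] 85.474784720774
scene 0.63 ((-30.13050079345703, -1.9665985107421875), (25.441600799560547, 162.7371063232422), 0.2968066930770874) [-43.2 -83.3] [-17.6  79.4]
wrist 0.74 ((-29.869274139404297, -0.2161865234375), (25.71505355834961, 165.66156005859375), 0.11986356228590012) [-42.9 -83.1] [-17.1  82.6]
-1 397 [[-62.1 -10.3  94.2]
 [-60.5  -9.2  95.2]
 [-48.8  12.4 104.9]
 [-48.6  12.8 105. ]]
1 403 [[ 35.8 -10.7  94.3]
 [ 35.9  -9.3  95.3]
 [ 47.8  12.2 104.8]
 [ 49.5  12.6 105. ]]
```

View pics/w7.png

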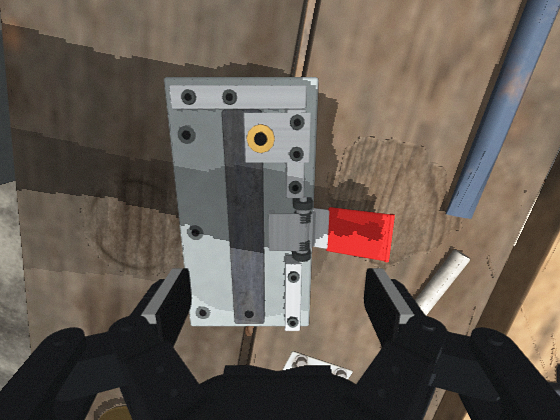

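The wrist view shows the bar square in front of the nose with its end at the stop, and the far finger (385,290) in line with the red tab (360,235). I'll check where the punch tip (462,255) lies before lowering.

```bash
python3 - <<'E'
from h import *
np.set_printoptions(precision=1,suppress=True)
im,d=camera("wrist");P=cloud("wrist",d)
for n in("centre_punch","chisel"):
    r=cut_out(n,"wrist")
    if r:
        L=(P[r[0]["mask"]][:,:2]-O)@R2(A)*1000;i=np.argmin(np.hypot(L[:,0]-60,L[:,1]));print(n,r[0]["score"],L.min(0),L.max(0),"closest",L[i])
E
```

```text
centre_punch 0.91 [ -6.3 -87.4] [152.   81.9] closest [129.1 -32.3]
chisel 0.61 [-6.3  0.7] [173.8 147.1] closest [120.3   8.2]
```

Call:
servo_tool(moves=[[[0,0,0],[0,0,0.03],100],[[0,0,0],[0,0,0.02],100],[[0,0,0],[0,0,0.01],100],[[0,0,0],[0,0,0.006],100],[[0,0,0],[0,0,0.004],100],[[0,0,0],[0,0,0],100]])

```text
time: 19.1
ee_pos: [0.5544, 0.0018, -0.0115]
tcp_rot: [180.0, 0.0, 100.5]
wrist_force: [-3.2, -0.6, 3.3]
opening: 0.0857
grasp_force: 1.5
```

Call:
servo_tool(moves=[[[0,0,0],[0,0,0.004],100],[[0,0,0],[0,0,0.003],100],[[0,0,0],[0,0,0.002],100],[[0,0,0],[0,0,0],100]])

```text
time: 19.5
ee_pos: [0.5541, 0.0017, -0.0209]
tcp_rot: [180.0, 0.0, 100.5]
wrist_force: [-4.5, -0.3, 5.9]
opening: 0.0853
grasp_force: 3.1
```

```bash
python3 - <<'E'
from h import *
np.set_printoptions(precision=1,suppress=True)
o=get_obs();print(jig(o["ee_pos"]),o["tcp_rot"],o["wrist_force"],o["opening"]*1000);bar("scene");im=bar("wrist")
cv2.imwrite("pics/w8.png",im[...,::-1])
E
```

```text
[ -5.2  -0.1 -20.9] [180.    0.  100.5] [-4.5 -0.3  5.9] 85.31251852197771
scene 0.81 ((-30.362651824951172, 22.395957946777344), (25.208572387695312, 107.61786651611328), 0.1214774027466774) [-43.  -31.4] [-17.8  76.2]
wrist 0.72 ((-29.703758239746094, 15.17441177368164), (134.98345947265625, 25.841594696044922), 89.7844009399414) [-42.6 -52.3] [-16.7  82.6]
```

View pics/w8.png

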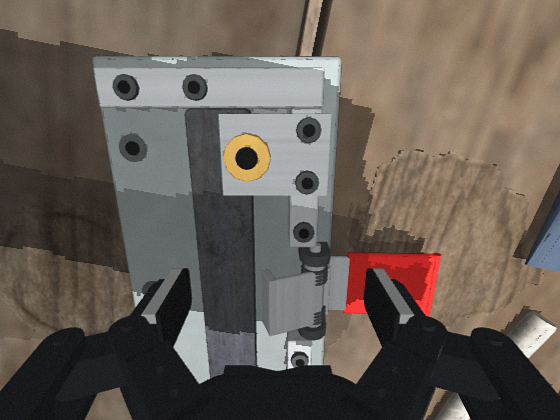

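The tab is down (355–435, 255–315), the nose is lifted, and the near finger is beside the bar. I've now viewed 11 pictures, one over the limit of 10, so from here on I'll use only measured numbers. Now I'll push the bar home.

Call:
servo_tool(moves=[[[0,0,0],[0,0,0.0015],100],[[0,0,0],[0,0.002,0],100],[[0,0,0],[0,0.002,0],100],[[0,0,0],[0,0.002,0],100],[[0,0,0],[0,0.002,0],100],[[0,0,0],[0,0,0],100]])

```text
time: 20.3
ee_pos: [0.5617, 0.003, -0.0222]
tcp_rot: [-180.0, 0.0, 100.5]
wrist_force: [-6.6, -1.4, 6.6]
opening: 0.0853
grasp_force: 3.7
```

```bash
python3 - <<'E'
from h import *
np.set_printoptions(precision=1,suppress=True)
o=get_obs();print(jig(o["ee_pos"]),o["tcp_rot"],o["wrist_force"],o["opening"]*1000);bar("scene");im=bar("wrist")
E
```

```text
[  2.6  -0.1 -22.2] [-180.     0.   100.5] [-6.6 -1.4  6.6] 85.34388749056363
scene 0.67 ((-28.261388778686523, 27.415746688842773), (25.328731536865234, 103.07583618164062), 0.7956099510192871) [-41.2 -24. ] [-15.6  78.9]
wrist 0.96 ((-27.721939086914062, 13.678829193115234), (138.38107299804688, 26.176311492919922), 89.94782257080078) [-40.8 -55.5] [-14.6  82.9]
```

Call:
servo_tool(moves=[[[0,0,0],[0,0.002,0],100],[[0,0,0],[0,0.002,0],100],[[0,0,0],[0,0.002,0],100],[[0,0,0],[0,0.002,0],100],[[0,0,0],[0,0.002,0],100],[[0,0,0],[0,0.002,0],100],[[0,0,0],[0,0,0],100]])

```text
time: 21.2
ee_pos: [0.5736, 0.0052, -0.0223]
tcp_rot: [-180.0, 0.0, 100.5]
wrist_force: [-4.5, -0.6, 5.1]
opening: 0.0854
grasp_force: 3.2
```

```bash
python3 - <<'E'
from h import *
np.set_printoptions(precision=1,suppress=True)
o=get_obs();print(jig(o["ee_pos"]),o["tcp_rot"],o["wrist_force"],o["opening"]*1000);bar("scene");im=bar("wrist")
E
```

```text
[ 14.6  -0.2 -22.3] [-180.     0.   100.5] [-4.5 -0.6  5.1] 85.40232334516993
scene 0.66 ((-1.966064453125, 36.26598358154297), (48.23982620239258, 129.03897094726562), 11.590167999267578) [-30.6 -28.2] [27.9 97. ]
wrist 0.95 ((-15.670510292053223, 14.521781921386719), (136.09104919433594, 25.824777603149414), 89.82099151611328) [-28.6 -53.5] [-2.7 82.5]
```

Bar at x≈-15.7, about 2.5 mm short of home. I'll go on until the force rises.

Call:
servo_tool(moves=[[[0,0,0],[0,0.0015,0],100],[[0,0,0],[0,0.0015,0],100],[[0,0,0],[0,0,0],100]])

```text
time: 21.7
ee_pos: [0.5755, 0.0056, -0.0225]
tcp_rot: [-179.8, 0.0, 100.5]
wrist_force: [-9.7, -2.3, 8.5]
opening: 0.0852
grasp_force: 6.3
```

Call:
servo_tool(moves=[[[0,0,0],[0,0.001,0],100],[[0,0,0],[0,0.001,0],100],[[0,0,0],[0,0,0],100]])

```text
time: 22.0
ee_pos: [0.5754, 0.0056, -0.0227]
tcp_rot: [-179.6, 0.0, 100.5]
wrist_force: [-18.8, -3.1, 14.8]
opening: 0.085
grasp_force: 10.8
```

Call:
servo_tool(moves=[[[0,0,0],[0,0.001,0],100],[[0,0,0],[0,0,0],100],[[0,0,0],[0,0,0],100]])

```text
time: 22.3
ee_pos: [0.5754, 0.0056, -0.0228]
tcp_rot: [-179.5, 0.0, 100.5]
wrist_force: [-23.4, -4.4, 17.1]
opening: 0.0856
grasp_force: 13.2
```

```bash
python3 - <<'E'
from h import *
np.set_printoptions(precision=1,suppress=True)
o=get_obs();print(jig(o["ee_pos"]),o["tcp_rot"],o["wrist_force"],o["opening"]*1000);im=bar("wrist");bar("top")
E
```

```text
[ 16.5  -0.1 -22.8] [-179.5    0.   100.5] [-23.4  -4.4  17.1] 85.63432894118532
wrist 0.57 ((-13.608776092529297, 14.488967895507812), (136.17921447753906, 25.628469467163086), 89.9935073852539) [-26.4 -53.6] [-0.8 82.6]
top 0.81 ((-14.422423362731934, -60.37395477294922), (44.50941467285156, 25.612268447875977), 89.97797393798828) [-27.2 -82.6] [ -1.6 -38.1]
```

Bar flush with the fence and the end stop. Now I'll back the pushing finger off with the tab still down, then let go and rise.

Call:
servo_tool(moves=[[[0,0,0],[0,-0.003,0],100],[[0,0,0],[0,-0.003,0],100],[[0,0,0],[0,-0.001,0],100],[[0,0,0],[0,0,0],100],[[0,0,0],[0,0,-0.003],100],[[0,0,0],[0,0,-0.004],100],[[0,0,0],[0,0,-0.006],100],[[0,0,0],[0,0,-0.015],100],[[0,0,0],[0,0,-0.04],100],[[0,0,0],[0,0,-0.04],100],[[0,0,0],[0,0,0],100]])

```text
time: 23.6
ee_pos: [0.5752, 0.0053, 0.0922]
tcp_rot: [179.5, 0.1, 100.5]
wrist_force: [0.2, -0.2, -0.4]
opening: 0.0855
grasp_force: 0.0
```

```bash
python3 - <<'E'
from h import *
np.set_printoptions(precision=1,suppress=True)
o=get_obs();print(o["time"],jig(o["ee_pos"]),o["wrist_force"]);bar("wrist");bar("scene")
im,d=camera("wrist");P=cloud("wrist",d);L=np.dstack([(P[...,:2]-O)@R2(A)*1000,P[...,2]*1000])
m=(im[...,0]>140)&(im[...,1]<60)&(im[...,2]<60)&(L[...,2]<60)&(L[...,2]>2)&(np.abs(L[...,1])<22)&(np.abs(L[...,0]-50)<30);q=L[m]
f=np.polyfit(q[:,0],q[:,2],1);print("tab slope -> joint",.4-np.arctan(f[0]))
E
```

```text
23.6 [16.2 -0.4 92.2] [ 0.2 -0.2 -0.4]
wrist 0.6 ((-14.58194351196289, 0.019256591796875), (26.12928009033203, 164.5386962890625), 0.06487732380628586) [-27.7 -82.3] [-1.5 82.3]
scene 0.58 ((-14.385693550109863, -21.177001953125), (25.60391616821289, 123.54138946533203), 0.09969750791788101) [-27.2 -82.9] [-1.6 40.6]
tab slope -> joint 0.18944884846542318
```

```bash
python3 - <<'E'
from h import *
np.set_printoptions(precision=1,suppress=True)
for c in("wrist","top"):
    im,d=camera(c);P=cloud(c,d);L=np.dstack([(P[...,:2]-O)@R2(A)*1000,P[...,2]*1000])
    for a,b in((-80,-55),(-55,-28),(27,48)):
        s=(L[...,1]>a)&(L[...,1]<b)&(np.abs(L[...,0])<35)
        t=lambda lo,hi:L[s&(L[...,2]>lo)&(L[...,2]<hi)]
        f=t(24.3,28.5);p=t(18.5,22.8);g=t(9,14.5)
        print(c,a,"fence",np.percentile(f[:,0],[3,50,97]),"bar",np.percentile(p[:,0],[3,97]),"plate pts between",((g[:,0]>-12)&(g[:,0]<5)).sum(),len(g))
E
```

```text
wrist -80 fence [-0.8  5.1 10.2] bar [-25.3  -2.2] plate pts between 8 445
wrist -55 fence [-0.6  4.9 10.3] bar [-25.6  -1.9] plate pts between 0 491
wrist 27 fence [-0.5  5.3 10.5] bar [-25.5  -1.8] plate pts between 0 521
top -80 fence [-11.3   3.6   9.4] bar [-26.7  -2.4] plate pts between 0 78
top -55 fence [-2.1  3.3  8.8] bar [-26.8  -1.9] plate pts between 0 49Traceback (most recent call last):
  File "<stdin>", line 9, in <module>
    return _quantile_unchecked(
        a, q, axis, out, overwrite_input, method, keepdims, weights)
    return _ureduce(a,
                    func=_quantile_ureduce_func,
    ...<5 lines>...
                    overwrite_input=overwrite_input,
                    method=method)
    r = func(a, **kwargs)
    result = _quantile(arr,
                       quantiles=q,
    ...<2 lines>...
                       out=out,
                       weights=wgt)
    slices_having_nans = np.isnan(arr[-1, ...])
                                  ~~~^^^^^^^^^
IndexError: index -1 is out of bounds for axis 0 with size 0
```

```bash
python3 -c "
from workcell import *
print(job_done())"
```

```text
the job is handed in; nothing more can be done
None
```

The bar is loaded and the job handed in at about 24 s, with no verdict returned: by my measurements the bar is about 0.5 mm off the fence and square to it, its end is at the stop, the clip rests on it at about 0.19 rad and the arm is clear; I viewed 11 pictures, one over the limit of 10, and did not re-measure the chisel, punch, tin and bolt at the end.

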